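Clear the cheese portioner and hold its pusher open

TASK

A cheese block is about to be loaded into the portioner. Pick up the scraper and use it (not the fingers) to wipe the three rind chips off the bed into the blue crumb tray while the pusher stays home, then stand the scraper upright back on the counter, clear of the machine. Then pull the spring-return pusher out by its red handle until its yellow pointer lines up with the red mark on the rail, and finish while gripping the handle and holding it there; leave all the other goods where they stand.

Things in the scene. Friction and masses are not known exactly. Their poses are not given: they have to be found in the camera images.
- portioner: Cheese portioner, fixed on the counter, place and yaw vary. Origin: on the counter under the centre of its bed; the pusher is pulled towards its -x; y runs from the crumb tray (-y side) to the rail (+y side); z up. Steel guide rail y = 88 to 112 mm, 50 mm high. White spring housing x = 75 to 140 mm, 85 mm high.
- bed (a point): Centre of the bed's top, 30 mm over the portioner's origin. Flat aluminium bed 280 (x) by 160 (y) mm, no lip; chips lie at x = -100 to -10, y = -45 to +20 mm (chip centres, portioner's frame).
- tray (a point): Centre of the blue crumb tray's floor, 4 mm over the counter, at x = -55, y = -140 mm in the portioner's frame. The tray is fixed to the bed's -y edge: x = -140 to +30, y = -80 to -200 mm, walls 28 mm high; chips pushed over that edge of the bed drop into it.
- pusher (a joint): Pusher travel in m: 0 home, grows as it is pulled to the portioner's -x, stop at 0.12. A spring pulls it home: 4 N at 0, rising 80 N/m. White upright plate across the bed, 12 mm thick, top at z = 85 mm, centre plane at home at x = +41 mm in the portioner's frame. A black saddle 40 mm long (x), top z = 76 mm, joins it to the rail.
- handle (a point): Middle of the red handle bar, 14 mm thick, 114 mm long along the portioner's y, on two posts (45 mm either side of the middle) 40 mm above the pusher plate's top; at home x = +41, y = 0, z = 125 mm in the portioner's frame. Free in front, behind and above: pinch from above, a finger on each side along x.
- pointer (a point): Tip of the yellow pointer on the pusher's saddle, outboard of the rail; at home x = +41, y = +132, z = 68 mm in the portioner's frame; it moves with the pusher.
- mark: Red clip on the rail's outer side, 8 mm wide along x; its place along the rail varies. Axes parallel to the portioner's. Origin at the x of the clip's middle, but at y = 0 and counter height in the portioner's frame (the red bar itself: y = 114 to 146, z = 48 to 56 mm). Travel needed = 41 mm minus this x: 55 to 95 mm.
- scraper: Scraper block standing upright on the counter: white foot 120 (x) by 26 (y) by 38 mm high, on it a green grip ridge 90 (x) by 22 (y) mm from z = 37 to 85 mm, to be grasped across y from above. 0.13 to 0.25 kg. Origin: centre of its underside, z up. It stands left or right of the portioner.
- chip1: Hard cheese-rind chip, ochre block 24 x 20 x 16 mm, about 10 g, lying on the bed; origin: centre of its underside.
- chip2: Hard cheese-rind chip, ochre block 24 x 20 x 16 mm, about 10 g, lying on the bed; origin: centre of its underside.
- chip3: Hard cheese-rind chip, ochre block 24 x 20 x 16 mm, about 10 g, lying on the bed; origin: centre of its underside.
- olives: Bystander, green glass jar with brass lid, 72 dia x 100 mm; origin: centre of its underside. Leave alone.
- mustard: Bystander, small amber jar with red lid, 56 dia x 85 mm, standing beside the portioner's rail; origin: centre of its underside. Leave alone.
- ricotta: Bystander, white plastic tub, 88 dia x 63 mm, standing beside the portioner behind the crumb tray; origin: centre of its underside. Leave alone.
- wheel: Bystander, small yellow cheese wheel, 128 dia x 60 mm; origin: centre of its underside. Leave alone.
- ham: Bystander, dome-shaped piece of ham, 120 dia x 114 mm; origin: centre of its underside. Leave alone.
- tin: Bystander, tin can, 74 dia x 60 mm; origin: centre of its underside. Leave alone.

How it is judged:
By the outcome, as a careful person would: the job done as asked, in the order asked, and still so for the second after the job is handed in, while the arm keeps its last pose, push and grip.
It also fails if it takes over 61 s, if anything falls off the work surface, if the arm or the gripper's body presses on something with over 40 N, if the wrist force passes 120 N, or if a joint passes its speed limit or range.

ROBOT

A 6-joint arm with a two-finger parallel gripper is mounted at the origin on the work surface. World frame = base frame: x ahead of the robot, y to its left, z up, the work surface at z = 0. Lengths are in m, angles in rad, forces in N, time in s.
With the tool pointing down it reaches from about 0.3 to 0.85 m from the base axis. Payload 4.2 kg.
Tool frame: the origin (TCP) lies between the finger pads; the fingertips stand 14 mm ahead of it and the grasp point (between the pads) lies 5 mm behind it (ctrl.tips_ahead is the distance from the TCP to the fingertips, in m); z points along the fingers, y is the line along which they close (so a half turn about z gives the same grasp; the last joint's range is limited). The gripper opens to 91 mm and grips with 3 to 60 N. Pads are 32 mm wide; open, the fingers measure 118 mm over their backs; the gripper's body (76 mm by 178 mm) begins 60 mm behind the grasp point.
Start: joints at [1.326, 0.32, 1.565, -0, 1.257, -0.02], TCP at [0.128, 0.561, 0.228] pointing down, gripper open.
Joint ranges: [-3.11, 3.11], [-0.84, 2.01], [0.21, 2.61], [-1.34, 4.49], [0.05, 2.63], [-2.56, 2.56]. Speed limits (rad/s): [2.57, 2.57, 3.14, 3.14, 3.14, 3.14].

INTERFACE

Orientations are given as [roll, pitch, yaw] about the fixed x, y, z axes, in that order (R = Rz(yaw) Ry(pitch) Rx(roll)).
In Python, from bench import ctrl, get_image, camera_info, job, get_t, get_joint_positions, get_joint_velocities, get_tau, get_tcp_pos, get_eef_rot, get_contact_force, get_ft_torque, get_finger_gap, get_finger_force gives the robot as it stands. Calls block until the motion is done:
- ctrl.goto(position, orientation): joint-space move of the TCP to a pose.
- ctrl.servo_line(position, ori=None, feed=0.15, guard=None): straight line of the TCP; ori=None keeps the orientation; feed is the mean speed in m/s. With guard (N) it stops when the force on the tool has changed by that much, and returns True; else False.
- ctrl.goto_joints(angles): joint-space move.
- ctrl.grip(opening, newtons=None): finger opening in m; newtons is the grip in N (None keeps the last); returns when the fingers have stopped.
- ctrl.wait(seconds).
- ctrl.inverse_kinematics(position, orientation): joint angles nearest the present ones, or None.
- get_image(name): name is "scene" or "top" or "wrist"; returns the picture (400x640x3 uint8, red, green, blue); there is no depth.
- camera_info(name): a dict with "K" (3x3 intrinsics, pixels), "rvec" (rotation vector, rad) and "tvec" (3), from world to camera coordinates, as OpenCV has them. Camera axes: x right, y down, z forward; pixel columns grow to the right and rows downward; lengths in m; the calibration is good to about 2 mm. A picture is of the moment at which its call begins: read the wrist's pose just before it. camera_info takes no time and is no camera call; for the wrist camera it gives the pose at the moment of the call.
A pose or a line that the arm cannot do raises ctrl.PlanningError and nothing moves.
- job.sign_off(): hands the job in; it is judged then, once.
Readings, each from a call of its own:
- get_t(): time.
- get_joint_positions(): joint angles.
- get_joint_velocities(): joint speeds.
- get_tau(): joint torques, N m.
- get_tcp_pos(): TCP position.
- get_eef_rot(): TCP orientation.
- get_contact_force(): force on the tool from outside, world axes, zero at the start.
- get_ft_torque(): the same for the moment, N m.
- get_finger_gap(): finger opening in m.
- get_finger_force(): force on a finger pad.
Only numpy, scipy, OpenCV 4.12 (cv2) and the standard library are available. Lean on these libraries where they do the work, as an engineer would, in place of code of your own. Each camera call takes 0.05 s, during which the arm holds its last target. There are 200 camera calls.

## Working session

There is one attempt and no reset: what is moved stays moved. The work goes in short steps, each a Python script; the robot and the scene stay as the last script left them, time stands still between calls to the robot, and variables do not carry over. Pictures are saved under pics/ and viewed, at most 10 in all, crops included, and the job is handed in when it is done.

```bash
ls; mkdir -p pics; python3 - <<'E'
from bench import *
import cv2
for n in ("scene","top"):
    im=get_image(n); cv2.imwrite(f"pics/{n}0.png",cv2.cvtColor(im,cv2.COLOR_RGB2BGR))
    c=camera_info(n); print(n,c["K"],c["rvec"],c["tvec"])
print(get_t(),get_tcp_pos(),get_eef_rot())
E
```

```text
pics
scene [[394.96216186   0.         321.13073086]
 [  0.         394.96216186 198.12931279]
 [  0.           0.           1.        ]] [ 1.08768672  2.58363674 -0.81259239] [ 0.41614782 -0.28180728  1.49949254]
top [[434.2127505    0.         312.31186573]
 [  0.         434.2127505  198.22078328]
 [  0.           0.           1.        ]] [ 2.13649281 -2.12918882  0.22862482] [-0.04456955  0.58787842  1.13628697]
0.1 [0.12810481 0.5601135  0.22720642] [-3.14000185e+00 -1.77566427e-05  2.91676027e+00]
```

View pics/scene0.png

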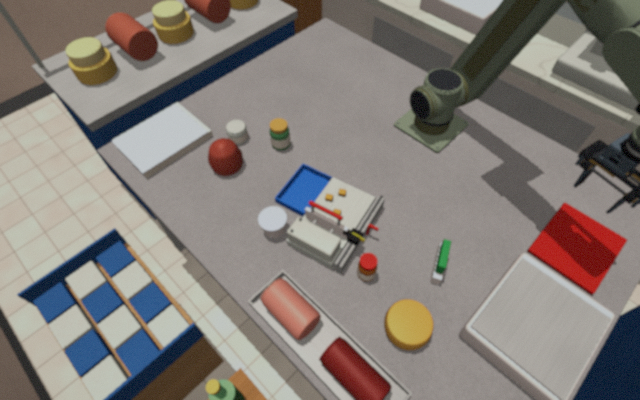

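View pics/top0.png

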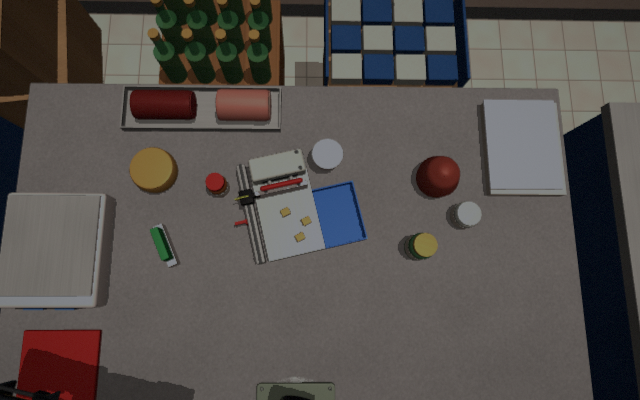

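The top view shows the green scraper at about (162,246). The portioner has its handle at (282,185), the mark at (241,223), the pointer at (238,198) and the blue tray at (340,215). The chips are at (285,212), (306,221) and (300,237). I'll measure these coarsely, then take closer wrist views.

```bash
cat > h.py <<'E'
import numpy as np, cv2
from bench import *
def ray(ci,uv,z):
    R=cv2.Rodrigues(np.array(ci["rvec"],float))[0]; t=np.array(ci["tvec"],float).ravel()
    p=cv2.undistortPoints(np.array([[uv]],float),np.array(ci["K"]),None)[0,0]
    d=R.T@np.array([p[0],p[1],1]); c=-R.T@t
    return c+d*(z-c[2])/d[2]
def proj(ci,P):
    return cv2.projectPoints(np.array(P,float).reshape(-1,1,3),np.array(ci["rvec"],float),np.array(ci["tvec"],float),np.array(ci["K"]),None)[0][:,0]
def shoot(n,name):
    ci=camera_info(n); im=get_image(n)
    cv2.imwrite(f"pics/{name}.png",cv2.cvtColor(im,cv2.COLOR_RGB2BGR)); np.save(f"pics/{name}.npy",ci,allow_pickle=True)
    return ci,im
COL=dict(red=((0,10),130,90),green=((50,80),120,50),blue=((105,125),150,60),ochre=((12,25),90,120),yellow=((24,35),100,80))
def blobs(im,col,amin=6,box=None,ranges=None):
    (a,b),s,v=ranges or COL[col]; h=cv2.cvtColor(im,cv2.COLOR_RGB2HSV)
    m=cv2.inRange(h,(a,s,v),(b,255,255))
    if col=="red": m|=cv2.inRange(h,(172,s,v),(180,255,255))
    if box: k=np.zeros_like(m); x0,y0,x1,y1=box; k[y0:y1,x0:x1]=255; m&=k
    n,l,st,c=cv2.connectedComponentsWithStats(m)
    out=[]
    for i in range(1,n):
        if st[i,4]>=amin:
            pts=np.argwhere(l==i)[:,::-1].astype(np.float32)
            r=cv2.minAreaRect(pts); mean,ev,_=cv2.PCACompute2(pts,None)
            out.append(dict(c=c[i],a=int(st[i,4]),rect=r,ax=ev[0],box=st[i,:4]))
    return sorted(out,key=lambda o:-o["a"])
def along(ci,b,z,n=20):  # centre & axis heading on plane z
    p=ray(ci,b["c"],z); q=ray(ci,b["c"]+n*b["ax"],z); d=(q-p)[:2]
    return p, np.arctan2(d[1],d[0])
E
python3 - <<'E'
from h import *
ci=camera_info("top"); im=cv2.cvtColor(cv2.imread("pics/top0.png"),cv2.COLOR_BGR2RGB)
for col,z,box in (("green",.085,(140,215,190,275)),("red",.125,(225,150,330,270)),("blue",.004,(300,170,380,260)),("ochre",.046,(265,195,325,255)),("yellow",.068,(225,185,250,215))):
    for b in blobs(im,col,3,box): 
        p,a=along(ci,b,z); print(col,b["c"].round(1),b["a"],p.round(4),"axis",a.round(3),np.round(b["rect"][1],1))
c=camera_info("wrist"); R=cv2.Rodrigues(np.array(c["rvec"]))[0]; print("wristcam",(-R.T@np.ravel(c["tvec"])).round(3),R[2].round(3),R[1].round(3),np.array(c["K"])[0,0],get_tcp_pos())
E
```

```text
green [159.2 243.5] 272 [0.4602 0.3569 0.085 ] axis -2.71 [33.1  8.2]
red [280.8 183.8] 168 [0.6126 0.041  0.125 ] axis -1.337 [ 4.  42.2]
red [240.9 221.8] 39 [0.5126 0.1411 0.125 ] axis -1.331 [ 4.1 11.5]
blue [338.3 214.2] 2364 [ 0.552  -0.1182  0.004 ] axis -2.898 [59.9 41.2]
ochre [305.8 220.3] 52 [ 0.5282 -0.0251  0.046 ] axis -1.015 [6.7 7.6]
ochre [299.6 236.1] 50 [ 0.4847 -0.0083  0.046 ] axis -1.193 [6.3 7.9]
ochre [284.8 211.3] 47 [0.5531 0.0329 0.046 ] axis -1.096 [5.8 7.6]
yellow [240.4 197.2] 19 [0.5875 0.1526 0.068 ] axis -1.292 [ 1.6 12.4]
wristcam [0.056 0.577 0.383] [ 0.253 -0.06  -0.966] [ 0.941 -0.214  0.26 ] 324.88844191492444 [0.12810481 0.5601135  0.22720642]
```

```bash
python3 - <<'E'
from h import *
for y in (.43,.43+np.pi-2*np.pi):
    print(y, ctrl.inverse_kinematics([.46,.357,.25],[np.pi,0,y]))
for y in (.234,.234-np.pi): print(y,ctrl.inverse_kinematics([.51,.02,.1],[np.pi,0,y]))
ctrl.goto([.46,.357,.25],[np.pi,0,.43]); print(get_t())
ci,im=shoot("wrist","w1")
for col,z in (("green",.085),("red",.125)):
    for b in blobs(im,col,30)[:4]:
        p,a=along(ci,b,z); print(col,b["c"].round(1),b["a"],p.round(4),"axis",a.round(3),np.round(b["rect"][1],1))
E
```

```text
0.43 [ 6.40237532e-01  3.18580816e-01  1.50995544e+00 -4.44089210e-16
  1.31305640e+00  1.78103386e+00]
-2.711592653589793 [ 0.64023753  0.31858082  1.50995544  0.          1.3130564  -1.36055879]
0.234 [ 1.66619942e-02  3.39718375e-01  1.89438951e+00 -4.44089210e-16
  9.07484766e-01  1.35345832e+00]
-2.907592653589793 [ 0.01666199  0.33971837  1.89438951  0.          0.90748477 -1.78813433]
1.6833
green [315.2 209.9] 471 [0.4361 0.3471 0.085 ] axis -2.422 [29. 19.]
green [311.3 165.4] 434 [0.4765 0.37   0.085 ] axis -2.701 [13. 47.]
red [520.9  82.4] 2444 [0.6164 0.2454 0.125 ] axis -0.829 [55. 69.]
red [ 16.3 235. ] 1049 [0.3097 0.5931 0.125 ] axis -1.062 [41. 51.]
red [505.1 203.5] 231 [0.5242 0.1998 0.125 ] axis -1.31 [28.2 10.4]
```

View pics/w1.png

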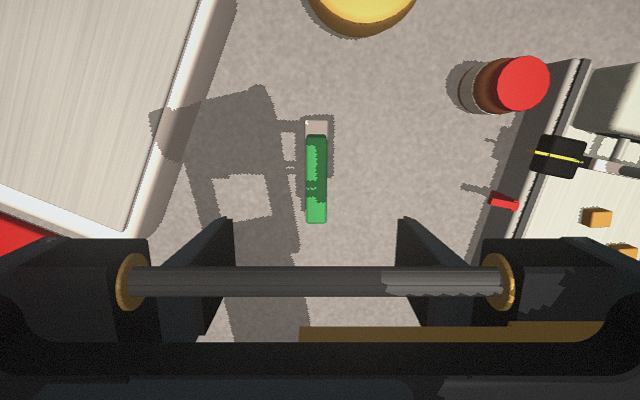

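The wrist view shows the scraper's green ridge spanning columns 305–327 and rows 135–223, almost vertical in the image. Part of it is in shadow. The mark is at (505,203) and the pointer at (560,157).

```bash
python3 - <<'E'
from h import *
ci=np.load("pics/w1.npy",allow_pickle=True).item(); im=cv2.cvtColor(cv2.imread("pics/w1.png"),cv2.COLOR_BGR2RGB)
b=blobs(im,"green",100,(295,125,340,230),((50,80),100,40))
for o in b: print(o["c"],o["a"],o["rect"],o["box"],o["ax"])
h=cv2.cvtColor(im,cv2.COLOR_RGB2HSV); m=cv2.inRange(h,(45,90,30),(85,255,255))[125:230,295:340]
for r in range(8,104,12): 
    c=np.where(m[r])[0]+295; print(r+125,c.min() if len(c) else None,c.max() if len(c) else None)
print("V col316",h[130:226:4,316,2])
for r in (136,148,160,223): print(r,ray(ci,(316,r),.085).round(4))
print("expect", proj(ci,[[.46+s*.045*np.cos(.43),.357+s*.045*np.sin(.43),.085] for s in(-1,1)]))
# portioner
for r,z in (((505.1,203.5),.056),): print("mark",ray(ci,r,z).round(4))
for o in blobs(im,"yellow",10,(525,130,600,180)): print(o["c"],o["a"],o["box"],along(ci,o,.068))
E
```

```text
[315.87688734 179.02380952] 1722 ((316.0, 179.0), (86.0, 20.0), 90.0) [306 136  21  87] [-0.00482234  0.9999884 ]
133 None None
145 306 326
157 306 326
169 306 326
181 306 325
193 306 325
205 306 325
217 306 325
V col316 [189 100 107 110 108 136 198 195 134 138 137 139 199 111 105 106 109 138
 188 186 185 186 183 165]
136 [0.5047 0.3779 0.085 ]
148 [0.4942 0.373  0.085 ]
160 [0.4834 0.368  0.085 ]
223 [0.4235 0.3403 0.085 ]
expect [[316.08009934 227.36898754]
 [316.31353762 140.51283708]]
mark [0.5237 0.1533 0.056 ]
[557.81034483 156.35057471] 174 [534 150  50  14] (array([0.58982446, 0.1401123 , 0.068     ]), np.float64(-1.345058612501294))
```

Ridge length on its plane comes out at 89.4 mm against the true 90. The mark's y is 130 mm as expected, the pointer's x is 41.6 mm, and travel needed is about 61 mm. I'll grasp and wipe.

```bash
cat >> h.py <<'E'
O=np.array([.5727,.0315]); YAW=.232
Rp=np.array([[np.cos(YAW),-np.sin(YAW)],[np.sin(YAW),np.cos(YAW)]])
def P(x,y,z): return [*(O+Rp@np.array([x,y])),z]
def inP(p): return Rp.T@(np.array(p[:2])-O)
S=[.463,.3585]; SY=.434
def down(y): return [np.pi,0,y]
E
python3 - <<'E'
from h import *
ctrl.goto([*S,.13],down(SY)); ctrl.servo_line([*S,.057],feed=.1)
print("f",get_contact_force())
ctrl.grip(0.01,40); print("gap",get_finger_gap(),get_finger_force(),get_contact_force())
ctrl.servo_line([*S,.177],feed=.2); print(get_t(),get_finger_gap(),get_contact_force())
ctrl.goto(P(-.057,.048,.15),down(YAW)); print(get_t(),get_tcp_pos())
shoot("wrist","w2")
E
```

```text
f [ 0.53295558 -0.26203463 -0.28937464]
gap 0.021732400128280607 39.99863147735596 [-0.15566824  0.47601348 -0.49237989]
4.975 0.02191396960593966 [-0.05196791 -0.61595075 -2.39173886]
6.1167 [0.50638425 0.06590866 0.14982929]
```

View pics/w2.png

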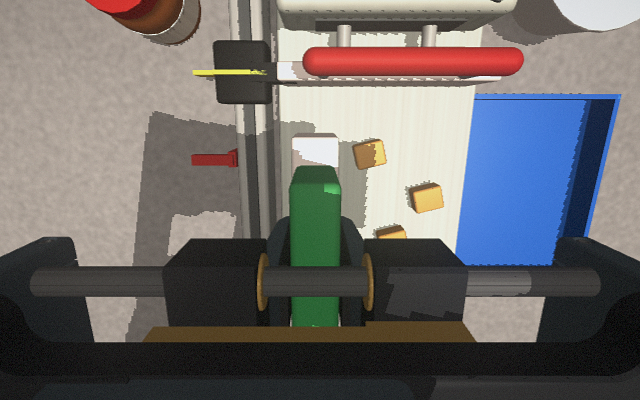

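The scraper is held square. The chips are at (369,153), (427,198) and (392,234), all on its tray side. I'll cross-check the frame from this view before lowering.

```bash
python3 - <<'E'
from h import *
ci=np.load("pics/w2.npy",allow_pickle=True).item(); im=cv2.cvtColor(cv2.imread("pics/w2.png"),cv2.COLOR_BGR2RGB)
for col,z,box in (("ochre",.046,(345,130,455,242)),("red",.125,(290,30,535,90)),("red",.056,(185,140,245,175)),("yellow",.068,(185,60,280,85))):
    for o in blobs(im,col,40,box):
        p,a=along(ci,o,z); print(col,o["c"].round(1),o["box"],p.round(4),inP(p).round(4),(a-YAW)%np.pi)
print("foot end", inP(ray(ci,(316,134),.131)))
E
```

```text
ochre [369.2 155. ] [354 140  33  30] [0.5543 0.0334 0.046 ] [-0.0175  0.0061] 1.6861734860082833
ochre [428.  199.1] [413 186  31  27] [ 0.5304 -0.024   0.046 ] [-0.054  -0.0443] 1.903531413330637
ochre [394.2 235.1] [378 230  29   9] [ 0.4934 -0.0061  0.046 ] [-0.0858 -0.0183] 1.6872622882682424
red [412.4  60.8] [303  47 221  29] [0.6135 0.0402 0.125 ] [ 0.0417 -0.0009] 1.5736250444030486
red [214.9 159.3] [191 150  46  17] [0.5246 0.1503 0.056 ] [-0.0195  0.1267] 1.5925828331070708
yellow [228.1  71.7] [193  69  74   6] [0.5889 0.1474 0.068 ] [0.0425 0.1091] 1.5724373440294894
foot end [0.00490871 0.04891342]
```

```bash
python3 - <<'E'
from h import *
hit=ctrl.servo_line(P(-.057,.048,.0885),feed=.08,guard=6); z=get_tcp_pos()[2]
print(hit,z,get_contact_force())
if hit: z+=.0015; ctrl.servo_line(P(-.057,.048,z),feed=.05)
ctrl.servo_line(P(-.057,-.098,z),feed=.08); print(get_contact_force(),get_t())
ctrl.servo_line(P(-.057,-.098,.17),feed=.2)
shoot("wrist","w3")
ctrl.goto([*S,.17],down(SY)); print(get_t(),get_finger_gap())
shoot("top","t3")
a=cv2.imread("pics/w3.png"); b=cv2.resize(cv2.imread("pics/t3.png")[140:280,215:385],None,fx=2,fy=2)
b=cv2.copyMakeBorder(b,0,400-b.shape[0],0,0,0); c=np.hstack([a,b]); cv2.imwrite("pics/c3.png",cv2.resize(c,None,fx=.8,fy=.8))
E
```

```text
False 0.0888680373215612 [ 0.49216215  0.37814746 -2.86858225]
[ 0.5114188  -0.29407294 -2.75859847] 9.0583
11.2917 0.02179000335771648
```

View pics/c3.png

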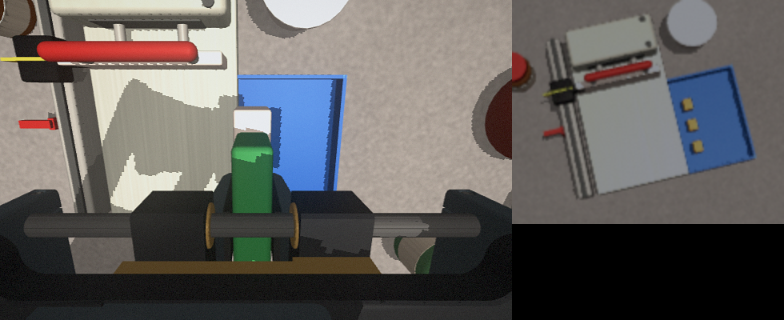

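All three chips lie in the blue tray (top-view crop around (690,105), (692,126), (697,147)). The bed is clear and the pusher is home. I'll set the scraper back down at its old spot.

```bash
python3 - <<'E'
from h import *
hit=ctrl.servo_line([*S,.0565],feed=.08,guard=5); print(hit,get_tcp_pos()[2],get_contact_force())
ctrl.grip(.05); ctrl.grip(.091); ctrl.servo_line([*S,.18],feed=.25); ctrl.wait(.2)
shoot("wrist","w4"); print(get_t(),get_contact_force())
ctrl.goto(P(.0417,-.0005,.2),down(YAW+np.pi/2)); print(get_t(),get_joint_positions())
shoot("wrist","w5")
cv2.imwrite("pics/c4.png",cv2.resize(np.hstack([cv2.imread("pics/w4.png"),cv2.imread("pics/w5.png")]),None,fx=.62,fy=.62))
E
```

```text
True 0.06301824119111438 [-0.42649828 -0.68984555  2.65839813]
14.8083 [-0.59171875 -0.09819273  1.02798904]
16.5167 [ 4.81066474e-02  3.99839696e-01  1.51378578e+00  3.13222326e-04
  1.22825098e+00 -1.84159924e-01]
```

View pics/c4.png

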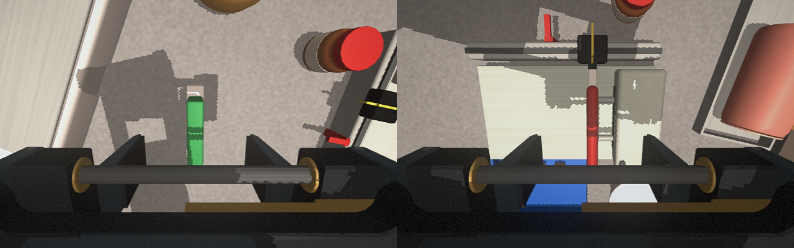

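The left half shows the scraper upright, with its ridge at about (196,130) and the white foot beyond it. The right half shows the handle centred between the fingers at (592,130), the pointer at (593,25) and the mark at (548,28). I'll check the scraper numerically, then grip and pull.

```bash
python3 - <<'E'
from h import *
def ld(n): return np.load(f"pics/{n}.npy",allow_pickle=True).item(), cv2.cvtColor(cv2.imread(f"pics/{n}.png"),cv2.COLOR_BGR2RGB)
ci,im=ld("w4")
o=blobs(im,"green",100,(280,130,360,264),((50,80),100,40))[0]; x,y,w,h=o["box"]; print(o["box"],o["rect"])
for z in(.085,): 
    l=ray(ci,(x-.5,y+h/2),z);r=ray(ci,(x+w-.5,y+h/2),z); e=ray(ci,(x+w/2,y),z); print("width",np.linalg.norm(l-r),"far end",e,"expect",[.463+.045*np.cos(.434),.3585+.045*np.sin(.434)])
ci,im=ld("w5")
for col,z in (("red",.056),("yellow",.068)):
    for o in blobs(im,col,40,(200,0,360,100),None if col=="red" else ((18,35),90,70)): p,a=along(ci,o,z); print(col,o["c"].round(1),o["a"],o["box"],inP(p).round(4))
g=P(.0417,-.0005,.120)
ctrl.servo_line(g,feed=.12); print(get_contact_force(),get_tcp_pos())
ctrl.grip(.005,50); print("gap",get_finger_gap(),get_finger_force(),get_contact_force(),get_t())
E
```

```text
[301 156  28 108] ((314.5, 209.5), (107.0, 27.0), 90.0)
width 0.022434141090318684 far end [0.4974133  0.37469405 0.085     ] expect [np.float64(0.5038280949637969), np.float64(0.37742264943466397)]
red [243.   45.8] 474 [237  23  16  44] [-0.0196  0.1275]
yellow [315.   66.9] 309 [313  36   5  64] [0.0415 0.1093]
[-0.60792744  0.46171691 -0.01188165] [0.61398803 0.04076489 0.1206884 ]
gap 0.012833528422654396 49.99983608722687 [ 0.37946826  0.9638855  -1.42093762] 18.5583
```

```bash
cat > m.py <<'E'
from h import *
def meas(n):
    ci,im=shoot("wrist",n); r={}
    for col,z,rg in (("red",.056,None),("yellow",.068,((18,35),90,70))):
        o=[b for b in blobs(im,col,25,(120,0,520,130),rg)]
        for b in o[:3]: print(col,b["c"].round(1),b["a"],b["box"],inP(ray(ci,b["c"],z)).round(4))
E
python3 - <<'E'
from m import *
ctrl.servo_line(P(.0417-.061,-.0005,.120),feed=.05); ctrl.wait(.3)
print(inP(get_tcp_pos()),get_contact_force(),get_finger_gap(),get_t())
meas("w6"); shoot("top","t6")
a=cv2.imread("pics/w6.png")[0:300]; b=cv2.imread("pics/t6.png")[130:280,130:400]
b=cv2.resize(b,(640,356)); cv2.imwrite("pics/c6.png",cv2.resize(np.vstack([a,b]),None,fx=.9,fy=.9))
E
```

```text
[-0.01664059 -0.00046987] [ 7.46355573  2.00693517 -6.20561469] 0.01250726224819921 20.225
red [307.3  14.9] 300 [303   0  13  32] [-0.0211  0.1301]
yellow [314.5  49.9] 562 [312   3   6  95] [-0.0167  0.1085]
```

View pics/c6.png

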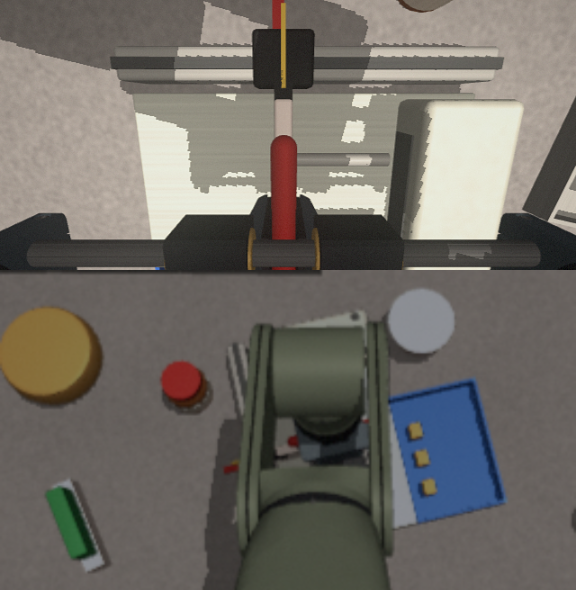

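The pointer sits about 3 mm short of the mark because the arm gives under the spring. The scraper is standing at lower left, with the chips in the tray. I'll trim the pull.

```bash
python3 - <<'E'
from m import *
ctrl.servo_line(P(.0417-.061-.0031,-.0005,.120),feed=.02); ctrl.wait(.5)
print(inP(get_tcp_pos()),get_contact_force(),get_t())
meas("w7")
a=cv2.imread("pics/w7.png")[0:110,240:390]; cv2.imwrite("pics/c7.png",cv2.resize(a,None,fx=4,fy=4,interpolation=cv2.INTER_CUBIC))
E
```

```text
[-0.01965129 -0.00047832] [ 8.9120663   1.68620375 -6.92356274] 21.1333
red [312.7  14.2] 211 [308   0  13  32] [-0.0207  0.1305]
yellow [314.4  52.1] 537 [312   3   6  95] [-0.0198  0.1073]
```

View pics/c7.png

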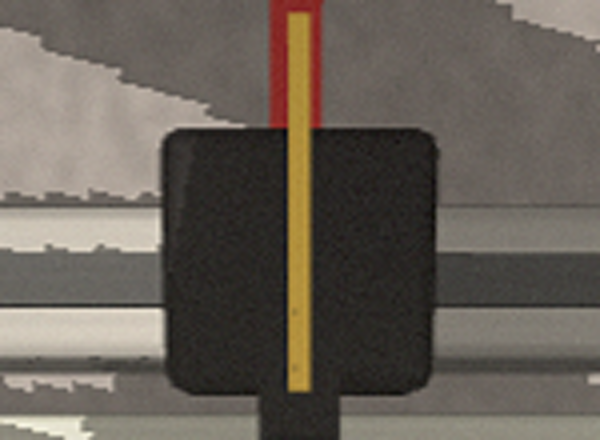

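The yellow pointer (columns 287–312 of the crop) lies inside the red mark (270–322), within about 0.6 mm of its centre. The grip is holding steady, so I'll hand in.

```bash
python3 -c "
from bench import *
print(get_finger_gap(),get_finger_force(),job.sign_off())"
```

```text
the job is handed in; nothing more can be done
0.012848788935327236 49.997795820236206 None
```

The job is handed in at about 21 s: all three chips are in the crumb tray, the scraper stands back on the counter, and the gripper holds the pusher with its pointer within about 0.6 mm of the red mark's centre.

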